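Lock the tape roll on its spindle with the open keeper

TASK

Lock the roll of packing tape on its upright spindle: take the open C-shaped keeper with the wide gap, slide it sideways, gap first, onto the thin neck under the spindle's head until the neck stands in the keeper's round hole, and leave it lying flat on the roll. Leave the other two keepers, the closed ring and the one with only a narrow slit, where they lie.

Things in the scene. Friction and masses are not known exactly. Their poses are not given: they have to be found in the camera images.
- keeper_grip (a point): Loose flat steel C, 0.14 kg, 6 thick, 84 outside, hole 40 diameter; gap 32 wide at the hole, 67 at the edge. Opposite the gap a short arm bears an upright grip fin: 28 along x, 14 along y, 50 tall, broad sides free down to the bench. Point: fin's centre, 25 above the keeper's underside. x: level, from fin to hole (centre at +68) and out through the gap (tips at +93). z up. mm.
- spindle (a point): Tape stand fixed to the bench: base 130 square, 12 thick; on it a brown tape roll lying flat, 110 diameter, top face 60 above the bench. From its middle rises a thin neck, 12 diameter, bare for 32 above the roll, under a fixed disc head, 46 diameter, 12 thick, top at 104, too wide to pass a keeper's hole. Point: on the spindle's axis, level with the roll's top face. z up. mm.
- slit_grip (a point): Bystander keeper with the same ring and fin, but its gap is only a slit, 8 mm wide at the hole and 17 mm at the edge, too narrow for the neck. Point and axes as for the open keeper (x towards the slit).
- closed_grip (a point): Bystander keeper with the same ring and fin, but its ring is closed, without a gap. Point and axes as for the open keeper (x from the fin towards the hole).
Mind the look-alikes: they are no part of the job. What is shaped like the part that bears keeper_grip but blue or purple is not meant.

How it is judged (in metres and radians):
At the end, for the whole second after the job is handed in: The open keeper lies flat (within 7 degrees) on the roll (height within 7 mm), with the neck inside its round hole: the neck is at most 11 mm from the hole's centre towards the gap, up to 18 mm to the back and 17 mm to either side. The other two keepers lie where they were (30 mm) (x of spindle in the frame of keeper_grip between 0.05 and 0.079 m and y of spindle in the frame of keeper_grip between -0.017 and 0.017 m and z of spindle in the frame of keeper_grip between -0.032 and -0.018 m and angle between keeper_grip's own z axis and vertical below 0.12 rad); the robot touches nothing.
It fails at once if the keeper with the narrow slit is shifted by more than 30 mm (distance of slit_grip from where it was at the start of the episode above 0.03 m).
It fails at once if the closed keeper is shifted by more than 30 mm (distance of closed_grip from where it was at the start of the episode above 0.03 m).
It also fails if it takes over 42 s, if anything falls off the work surface, if the arm or the gripper's body presses on something with over 40 N, if the wrist force passes 120 N, or if a joint passes its speed limit or range.

ROBOT

A 6-joint arm with a two-finger parallel gripper is mounted at the origin on the work surface. World frame = base frame: x ahead of the robot, y to its left, z up, the work surface at z = 0. Lengths are in m, angles in degrees, forces in N, time in s.
With the tool pointing down it reaches from about 0.275 to 0.85 m from the base axis. Payload 19 kg.
Tool frame: the origin (TCP) lies at the very end of the fingers, on their centre line; the grasp point (between the pads) lies env.pinch_z behind it (env.pinch_z is the distance from the TCP to the grasp point, in m); z points along the fingers, y is the line along which they close (so a half turn about z gives the same grasp; the last joint's range is limited). The gripper opens to 85 mm and grips with 20 to 120 N. Pads are 22 mm wide; open, the fingers measure 114 mm over their backs; the gripper's body (76 mm by 85 mm) begins 54 mm behind the grasp point. The pads swing forward as they close: fully open they stand 13 mm farther back than shut.
Start: joints at [-7.678, 8.623, 82.357, -0, 89.026, -7.678], TCP at [0.575, -0, 0.231] pointing down, gripper open.
Joint ranges: [-160.23, 160.23], [-39.13, 120.54], [6.94, 153.29], [-79.49, 259.48], [9.18, 160.14], [-161.06, 161.06]. Speed limits (degrees/s): [108.29, 108.29, 127.2, 172.46, 172.46, 172.46].

INTERFACE

Orientations are given as [roll, pitch, yaw] about the fixed x, y, z axes, in that order (R = Rz(yaw) Ry(pitch) Rx(roll)).
In Python, from plant import env gives the robot as it stands.
- The arm moves only by the tool jog_arm, never from a script. Its argument "rows" is a list of rows, each a list of 2 entries, a list of its own where there are three numbers: the shift along the tool's x, y, z in mm, then the turn about the tool's z in degrees. A call has 1 to 5 rows; each row is the pose to reach, as a shift and turn from the pose commanded when the call began, along the tool's axes at that moment; what a row does not reach only later rows make up. A row lasts 1/12 s, in which the tool goes at most 41.7 mm and 7.16 degrees, less where a joint would pass 70% of its speed; a pose out of reach is approached as far as the arm can. A call with a gripper value outside its range is refused whole. "gripper" is the gripper command: -1 is shut, 1 is fully open, values between are in proportion, set as the call begins (left out, the last holds). The fingers move at their own pace and stop on an object; "grip_force" is the grip in N (left out, the last holds). Time passes only in rows, so rows that repeat a pose let the fingers close. It gives the time, the measured TCP pose, the force, the opening and the grip force at its end, in the units of the state.
- env.get_state(): the state, without advancing time (a new reading comes with each control period).
- env.read_camera(name): name is "scene" or "side" or "wrist"; returns the picture (420x560x3 uint8, red, green, blue); there is no depth.
- env.calibration(name): a dict with "fx", "fy", "cx", "cy" (pixels), "view" (4x4, takes a point from world to camera coordinates); the wrist camera has in their place "T_tool_cam" (4x4, takes a point from camera to tool coordinates, whose origin is the TCP and whose axes are the flange's). Camera axes: x right, y up, looking along -z (the intrinsics and any distortion apply to the point x, -y, -z); pixel columns grow to the right and rows downward; lengths in m; the calibration is good to about 2 mm. The wrist camera is an equidistant fisheye: a pixel r from the principal point sees the ray r / f radians off the axis. A picture is of the moment at which its call begins: read the wrist's pose just before it. calibration takes no time and is no camera call.
- env.close_job(): hands the job in; it is judged then, once.
The state is a dict: "time": time; "q": joint angles; "joint_vel": joint speeds; "joint_efforts": joint torques, N m; "eef_pos": TCP position; "eef_rot": TCP orientation; "ft_force": force on the tool from outside, world axes, zero at the start; "moment": the same for the moment, N m; "gripper_width": finger opening in m; "finger_force": force on a finger pad.
Only numpy, scipy, OpenCV 4.12 (cv2) and the standard library are available. Lean on these libraries where they do the work, as an engineer would, in place of code of your own. Each camera call takes 0.05 s, during which the arm holds its last target. There are 200 camera calls.

## Working session

There is one attempt and no reset: what is moved stays moved. The work goes in short steps, Python scripts to look and compute and a tool call to move; the robot and the scene stay as the last step left them, time stands still between calls to the robot, and variables do not carry over. Pictures are saved under pics/ and viewed, at most 10 in all, crops included, and the job is handed in when it is done.

Besides the shell and the picture viewer there is one more tool, called by a JSON object that holds its "name" and its "arguments", one argument or row to a line. jog_arm: Moves the arm, as the interface text tells. Its arguments: {"type":"object","properties":{"rows":{"type":"array","items":{"type":"array"}},"gripper":{"type":"number"},"grip_force":{"type":"number"}},"required":["rows"]}

```bash
mkdir -p pics; ls; cat > h.py <<'E'
import numpy as np, cv2
from plant import env
from scipy.spatial.transform import Rotation as R
def save(n,f):
    im=env.read_camera(n); cv2.imwrite(f'pics/{f}.png',im[:,:,::-1]); return im
def ray(n,u,v,st=None):
    c=env.calibration(n)
    if n=='wrist':
        st=st or env.get_state()
        d=np.array([(u-c['cx'])/c['fx'],(v-c['cy'])/c['fy']]);r=np.hypot(*d)
        p=np.array([np.sin(r)*d[0]/r,-np.sin(r)*d[1]/r,-np.cos(r)])
        T=np.eye(4);T[:3,:3]=R.from_euler('xyz',st['eef_rot'],degrees=True).as_matrix();T[:3,3]=st['eef_pos']
        M=T@np.array(c['T_tool_cam'])
    else:
        p=np.array([(u-c['cx'])/c['fx'],-(v-c['cy'])/c['fy'],-1]); M=np.linalg.inv(np.array(c['view']))
    d=M[:3,:3]@p
    return M[:3,3],d/np.linalg.norm(d)
def plane(n,u,v,z,st=None):
    o,d=ray(n,u,v,st); return o+d*(z-o[2])/d[2]
def tri(rs):
    A=sum(np.eye(3)-np.outer(d,d) for o,d in rs); b=sum((np.eye(3)-np.outer(d,d))@o for o,d in rs)
    p=np.linalg.solve(A,b); return p,[np.linalg.norm(np.cross(p-o,d)) for o,d in rs]
E
python3 - <<'E'
from h import *
s=env.get_state();print(s,env.pinch_z)
a=save('scene','scene0');b=save('side','side0');c=save('wrist','wrist0')
for n in('scene','side','wrist'):
    k=env.calibration(n);print(n,{q:np.round(v,3).tolist() for q,v in k.items()})
E
```

```text
pics
{'time': 0.0, 'q': array([-7.67640619e+00,  8.64926262e+00,  8.23910138e+01,  1.15631679e-04,
        8.90251529e+01, -7.67782159e+00]), 'joint_vel': array([ 0.0776762 ,  0.01574728,  0.02954619, -0.03205807,  0.04641291,
        0.01776363]), 'joint_efforts': array([ 9.08163997e-05, -7.13061190e+01, -5.70858908e+01, -1.86872212e-04,
        9.14935896e-03,  2.21375326e-04]), 'eef_pos': array([5.74770484e-01, 2.41191524e-05, 2.30709542e-01]), 'eef_rot': array([-1.79935173e+02, -8.85609746e-03,  9.00014084e+01]), 'ft_force': array([ 0.53070486, -0.45768741,  0.56879918]), 'moment': array([0.02871957, 0.02595859, 0.0473858 ]), 'finger_force': 0.0, 'gripper_width': 0.08539695899070433} 0.0187
scene {'fx': 384.407, 'fy': 384.407, 'cx': 278.201, 'cy': 208.535, 'view': [[0.671, 0.742, 0.006, -0.316], [-0.592, 0.531, 0.606, 0.287], [0.446, -0.411, 0.795, -0.957], [0.0, 0.0, 0.0, 1.0]]}
side {'fx': 422.991, 'fy': 422.991, 'cx': 283.654, 'cy': 202.258, 'view': [[-0.984, -0.179, 0.019, 0.51], [0.128, -0.628, 0.767, -0.142], [-0.125, 0.757, 0.641, -0.641], [0.0, 0.0, 0.0, 1.0]]}
wrist {'fx': 325.192, 'fy': 325.192, 'cx': 279.779, 'cy': 207.267, 'T_tool_cam': [[0.001, 0.956, 0.295, 0.075], [1.0, -0.0, -0.001, 0.001], [-0.001, 0.295, -0.956, -0.144], [0.0, 0.0, 0.0, 1.0]]}
```

View pics/scene0.png

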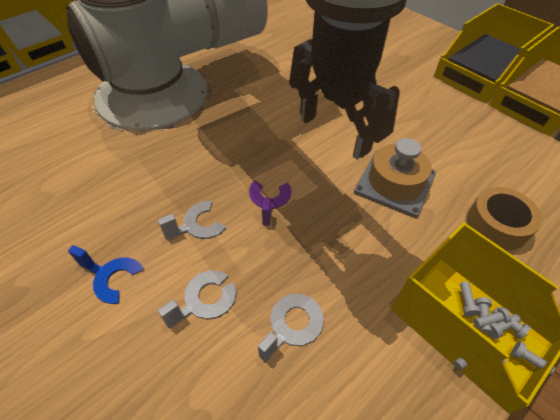

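View pics/side0.png

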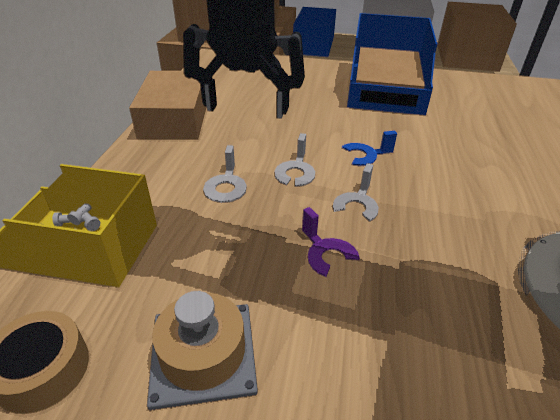

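View pics/wrist0.png

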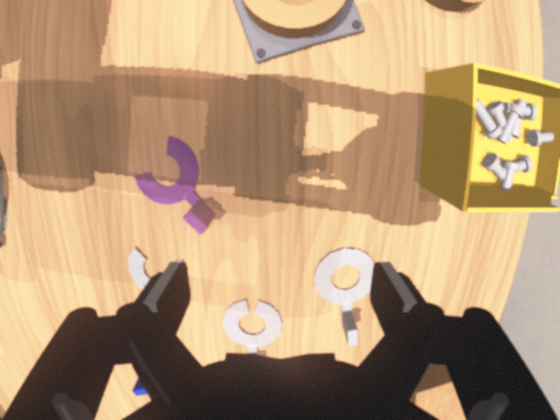

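Scene view candidates: wide-gap grey C at (203,220) with fin at (170,227); slit keeper at (210,295); closed ring at (297,320); blue C at (118,280) and purple C at (270,195), both excluded by colour. In the side view the same wide-gap C is at (355,207) with fin at (367,180), slit at (295,172), closed at (225,187). The spindle head is at (407,150) in scene and (195,308) in side. I choose the grey wide-gap C and check it in a close crop.

```bash
python3 - <<'E'
from h import *
a=cv2.imread('pics/scene0.png');b=cv2.imread('pics/side0.png')
f=lambda im,x,y,w,h:cv2.resize(im[y:y+h,x:x+w],(400,300),interpolation=cv2.INTER_CUBIC)
m=np.vstack([np.hstack([f(a,150,190,80,60),f(b,320,160,80,60)]),np.hstack([f(a,360,130,80,60),f(b,140,280,120,90)])])
cv2.imwrite('pics/crop1.png',m)
E
```

```text
(no output)
```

View pics/crop1.png

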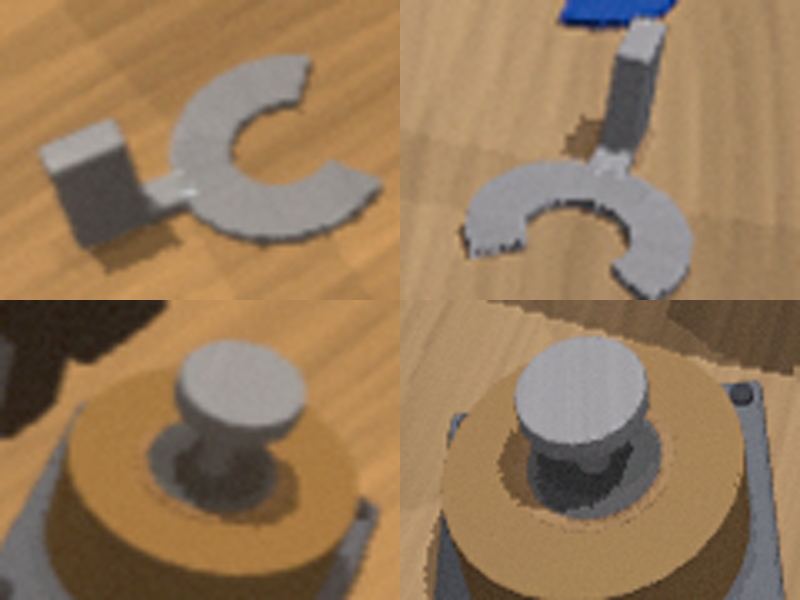

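The crop confirms the choice: grey C with a wide gap. In the crop, the fin top is centred at about (85,150) for scene and (244,40) for side. The head's top disc is centred at (242,82) and (182,90) in its tiles.

```bash
python3 - <<'E'
from h import *
S=lambda x,y:('scene',x/5+150,y/5+190); D=lambda x,y:('side',(x-400)/5+320,y/5+160)
T=lambda *o:tri([ray(*k) for k in o])
pairs=[((40,150),(666,28)),((112,122),(655,62)),((128,152),(617,52)),((60,178),(637,20))]
print('fin',T(S(85,150),D(644,40)))
for z in(.05,):
  print('fin corners scene',[plane(*S(*p),z)[:2].round(4) for p in[(40,150),(112,122),(128,152),(60,178)]])
  print('fin corners side',[plane(*D(*p),z)[:2].round(4) for p in[(637,20),(666,28),(655,62),(617,52)]])
print('head',T(('scene',408.4,146.4),('side',194.6,307)))
def circ(P):
    P=np.array(P)[:,:2];A=np.c_[2*P,np.ones(len(P))];x=np.linalg.lstsq(A,(P**2).sum(1),rcond=None)[0];return x[:2],np.sqrt(x[2]+x[:2]@x[:2])
print('ring',circ([plane(*S(*p),.006) for p in[(172,150),(190,100),(230,65),(280,54),(310,57),(380,183),(200,207)]]),
 circ([plane(*D(*p),.006) for p in[(470,220),(490,185),(540,163),(640,178),(675,205),(690,240)]]))
# roll top circle
a=[plane('scene',x/5+360,(y-300)/5+130,.06) for x,y in[(70,450),(100,405),(355,480),(320,550),(200,572),(100,520),(330,420)]]
b=[plane('side',(x-400)*.3+140,(y-300)*.3+280,.06) for x,y in[(442,490),(470,410),(745,455),(740,510),(690,560),(600,580),(500,565)]]
print('roll',circ(a),circ(b))
E
```

```text
fin (array([ 0.3912296 , -0.19157177,  0.04562447]), [np.float64(0.0023673196114754095), np.float64(0.0023673196114754515)])
fin corners scene [array([ 0.3871, -0.2036]), array([ 0.3934, -0.1786]), array([ 0.408 , -0.1816]), array([ 0.4018, -0.2048])]
fin corners side [array([ 0.3927, -0.2006]), array([ 0.3816, -0.1975]), array([ 0.3853, -0.1742]), array([ 0.3995, -0.1777])]
head (array([0.58756792, 0.21212272, 0.10191684]), [np.float64(0.0011549729561003287), np.float64(0.0011549729561002966)])
ring (array([ 0.40918528, -0.12455934]), np.float64(0.041522531752684846)) (array([ 0.40496937, -0.12479977]), np.float64(0.040339962799856875))
roll (array([0.59099664, 0.21112578]), np.float64(0.053782259416214694)) (array([0.58550078, 0.20677007]), np.float64(0.05524429277125315))
```

The fin triangulates to about (0.394, -0.190), top at 0.046–0.05. The ring is at (0.407, -0.125), 67 mm away, radius 41, which matches the sizes given. Keeper x therefore has a yaw of about 78°. The head top comes out at z 0.102 (104 given), with the spindle at (0.588, 0.210). Both are reachable, so I move over the fin.

{"name": "jog_arm", "arguments": {
  "rows": [
    [[-25,-24,10],2],
    [[-50,-48,20],5],
    [[-75,-72,30],7],
    [[-100,-96,40],10],
    [[-125,-120,50],12]
  ],
  "gripper": 0.0,
  "grip_force": 60
}}

```text
time: 0.57
eef_pos: [0.4536, -0.1257, 0.1806]
eef_rot: [-180.0, 0.0, 77.9]
ft_force: [0.6, -0.7, -0.1]
gripper_width: 0.0427
finger_force: 0.0
```

{"name": "jog_arm", "arguments": {
  "rows": [
    [[-25,-15,0],0],
    [[-50,-30,0],0],
    [[-75,-45,0],0],
    [[-75,-45,30],0],
    [[-75,-45,30],0]
  ]
}}

```text
time: 0.98
eef_pos: [0.3933, -0.189, 0.1479]
eef_rot: [-179.8, -0.1, 77.8]
ft_force: [-0.8, 0.6, -2.7]
gripper_width: 0.0427
finger_force: 0.0
```

```bash
python3 - <<'E'
from h import *
s=env.get_state();print(s['eef_pos'],s['eef_rot'],s['time'])
im=save('wrist','wrist1')
np.save('st1.npy',s,allow_pickle=True)
E
```

```text
[ 0.39328333 -0.18902154  0.14785133] [-1.79767847e+02 -9.62453078e-02  7.78497181e+01] 0.9833
```

View pics/wrist1.png

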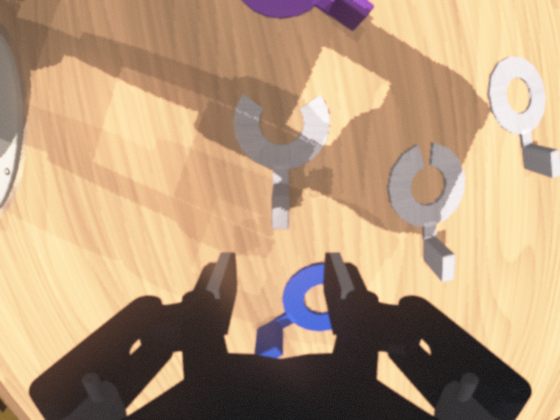

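The fin spans (281,~178–228) and is centred between the fingers. The C opens straight away from it, and no neighbour lies in the fingers' path. Next I work out the fin top and hole in world coordinates.

```bash
python3 - <<'E'
from h import *
s=np.load('st1.npy',allow_pickle=True).item()
im=cv2.imread('pics/wrist1.png');g=im.astype(int)
print([ (y,int(g[y,278:285].mean()),int((g[y,278:285].max(1)-g[y,278:285].min(1)).mean())) for y in range(160,236,3)])
for nm,p,z in[('back top',(281,228),.05),('c',(281,218),.05),('tipL out',(243,97),.006),('tipR out',(321,97),.006),('inL',(258,112),.006),('inR',(305,112),.006),('ringL',(234,125),.006),('ringR',(329,125),.006),('ring back L',(262,168),.006),('ring back R',(300,168),.006)]:
    P=plane('wrist',*p,z,s); d=P-s['eef_pos'];a=np.radians(s['eef_rot'][2])
    print(nm,P.round(4),'tool xy',(np.array([d[0]*np.cos(a)+d[1]*np.sin(a),d[0]*np.sin(a)-d[1]*np.cos(a)])*1000).round(1))
E
```

```text
[(160, 132, 11), (163, 133, 10), (166, 139, 11), (169, 138, 12), (172, 134, 11), (175, 144, 12), (178, 177, 11), (181, 155, 12), (184, 112, 15), (187, 109, 15), (190, 108, 16), (193, 109, 15), (196, 115, 14), (199, 119, 16), (202, 118, 16), (205, 121, 16), (208, 173, 14), (211, 209, 12), (214, 210, 13), (217, 207, 15), (220, 208, 15), (223, 207, 16), (226, 206, 17), (229, 201, 62), (232, 204, 87), (235, 203, 88)]
back top [ 0.3913 -0.2051  0.05  ] tool xy [-16.2   1.4]
c [ 0.393  -0.1969  0.05  ] tool xy [-7.8  1.4]
tipL out [ 0.3808 -0.097   0.006 ] tool xy [ 87.4 -31.6]
tipR out [ 0.4469 -0.1111  0.006 ] tool xy [87.5 36. ]
inL [ 0.3907 -0.1129  0.006 ] tool xy [ 73.9 -18.6]
inR [ 0.4305 -0.1214  0.006 ] tool xy [74.  22.2]
ringL [ 0.3676 -0.1192  0.006 ] tool xy [ 62.8 -39.8]
ringR [ 0.449  -0.1366  0.006 ] tool xy [62.9 43.4]
ring back L [ 0.3832 -0.1622  0.006 ] tool xy [ 24.1 -15.5]
ring back R [ 0.4163 -0.1693  0.006 ] tool xy [24.2 18.3]
```

The fin top's front part lies in the gripper's shadow, so the top face spans rows 194–228, which is 28 mm as expected. The fin centre is about -4 mm in x and +1.5 mm in y from the TCP, and the yaw is aligned. I descend.

{"name": "jog_arm", "arguments": {
  "rows": [
    [[-4,1.5,30],0],
    [[-4,1.5,65],0],
    [[-4,1.5,100],0],
    [[-4,1.5,125],0],
    [[-4,1.5,138],0]
  ]
}}

```text
time: 1.45
eef_pos: [0.3957, -0.1919, 0.0113]
eef_rot: [-179.8, -0.1, 78.1]
ft_force: [-1.0, 0.1, 0.5]
gripper_width: 0.0426
finger_force: 0.0
```

{"name": "jog_arm", "arguments": {
  "rows": [
    [[0,0,0],0],
    [[0,0,0],0]
  ]
}}

```text
time: 1.62
eef_pos: [0.3966, -0.1929, 0.0139]
eef_rot: [-180.0, -0.0, 78.1]
ft_force: [-0.4, -0.5, -0.2]
gripper_width: 0.0428
finger_force: 0.0
```

{"name": "jog_arm", "arguments": {
  "rows": [
    [[0,-2,4],0],
    [[0,-2,4],0]
  ]
}}

```text
time: 1.78
eef_pos: [0.3945, -0.1929, 0.0101]
eef_rot: [179.9, 0.0, 78.0]
ft_force: [0.7, 0.2, 0.3]
gripper_width: 0.0425
finger_force: 0.0
```

{"name": "jog_arm", "arguments": {
  "rows": [
    [[0,0,0],0],
    [[0,0,0],0],
    [[0,0,0],0],
    [[0,0,0],0],
    [[0,0,0],0]
  ],
  "gripper": -1,
  "grip_force": 70
}}

```text
time: 2.2
eef_pos: [0.3943, -0.193, 0.0101]
eef_rot: [180.0, 0.0, 78.0]
ft_force: [-2.2, 1.8, 7.9]
gripper_width: 0.0134
finger_force: 68.3
```

{"name": "jog_arm", "arguments": {
  "rows": [
    [[0,0,0],0],
    [[0,0,0],0],
    [[0,0,0],0]
  ]
}}

```text
time: 2.45
eef_pos: [0.3943, -0.1931, 0.0101]
eef_rot: [180.0, 0.0, 78.0]
ft_force: [-2.0, 2.0, 9.4]
gripper_width: 0.0133
finger_force: 68.3
```

{"name": "jog_arm", "arguments": {
  "rows": [
    [[0,0,-10],0],
    [[0,0,-30],0],
    [[0,0,-60],0],
    [[0,0,-90],0],
    [[0,0,-115],0]
  ]
}}

```text
time: 2.87
eef_pos: [0.3941, -0.1928, 0.1271]
eef_rot: [179.9, 0.0, 78.0]
ft_force: [0.2, -0.1, -2.0]
gripper_width: 0.0131
finger_force: 68.2
```

{"name": "jog_arm", "arguments": {
  "rows": [
    [[26,10,0],0],
    [[52,21,0],0],
    [[82,33,0],0],
    [[110,45,0],0],
    [[138,56,0],0]
  ]
}}

```text
time: 3.28
eef_pos: [0.4781, -0.0681, 0.1253]
eef_rot: [180.0, 0.0, 78.0]
ft_force: [0.1, -0.7, -1.9]
gripper_width: 0.0132
finger_force: 68.5
```

{"name": "jog_arm", "arguments": {
  "rows": [
    [[28,11,0],0],
    [[56,23,0],0],
    [[84,34,0],0],
    [[106,44,0],0],
    [[120,50,0],0]
  ]
}}

```text
time: 3.7
eef_pos: [0.5523, 0.0395, 0.125]
eef_rot: [180.0, -0.0, 78.1]
ft_force: [-0.5, -0.1, -1.8]
gripper_width: 0.0134
finger_force: 68.4
```

{"name": "jog_arm", "arguments": {
  "rows": [
    [[0,0,0],0],
    [[0,0,0],0],
    [[0,0,0],0]
  ]
}}

```text
time: 3.95
eef_pos: [0.5509, 0.0369, 0.1245]
eef_rot: [-180.0, 0.0, 78.0]
ft_force: [0.1, -0.2, -1.9]
gripper_width: 0.0131
finger_force: 68.4
```

```bash
python3 - <<'E'
from h import *
s=env.get_state();print(s['eef_pos'],s['eef_rot'],s['time'],s['gripper_width'])
im=save('wrist','wrist2'); save('scene','scene2'); save('side','side2')
np.save('st2.npy',s,allow_pickle=True)
E
```

```text
[0.55093699 0.03693477 0.12445544] [-1.79977747e+02  1.75791630e-02  7.79874954e+01] 3.95 0.01306950170305722
```

View pics/wrist2.png

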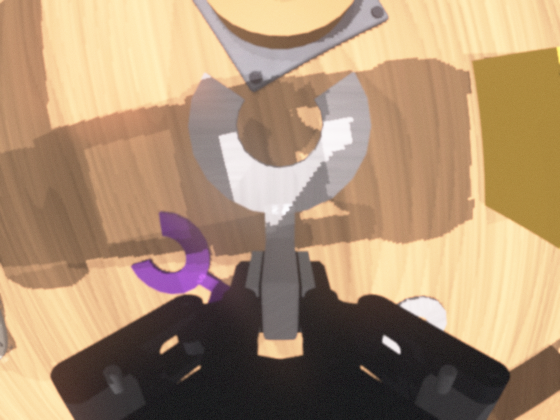

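The keeper is held straight, with its hole at about (280,125) and its gap facing the stand. The base corner is at (255,78). The spindle head is just out of view, so I rise and move closer to measure it.

{"name": "jog_arm", "arguments": {
  "rows": [
    [[0,0,-15],0],
    [[15,0,-30],0],
    [[35,0,-30],0],
    [[50,0,-30],0],
    [[50,0,-30],0]
  ]
}}

```text
time: 4.52
eef_pos: [0.5619, 0.0878, 0.1546]
eef_rot: [180.0, -0.0, 78.0]
ft_force: [0.5, 0.3, -1.8]
gripper_width: 0.0131
finger_force: 68.4
```

{"name": "jog_arm", "arguments": {
  "rows": [
    [[0,0,0],0],
    [[0,0,0],0],
    [[0,0,0],0]
  ]
}}

```text
time: 4.77
eef_pos: [0.5616, 0.0856, 0.1542]
eef_rot: [-180.0, 0.0, 78.0]
ft_force: [-0.4, 0.3, -1.6]
gripper_width: 0.013
finger_force: 68.4
```

```bash
python3 - <<'E'
from h import *
s=env.get_state();print(s['eef_pos'],s['eef_rot'],s['time'],s['gripper_width'])
im=save('wrist','wrist3'); 
np.save('st3.npy',s,allow_pickle=True)
E
```

```text
[0.56157737 0.08556934 0.15423454] [-1.79986397e+02  1.15646953e-02  7.79526570e+01] 4.7667 0.013013265886502302
```

View pics/wrist3.png

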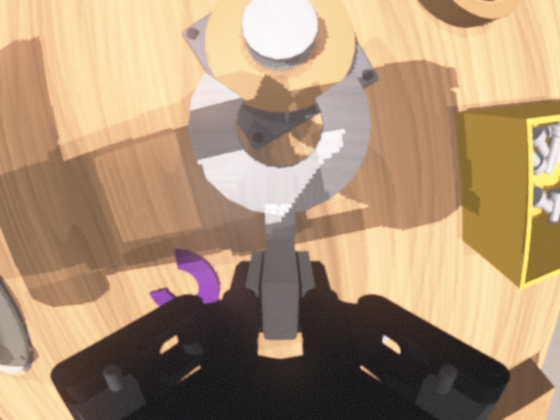

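The head's top disc is at (280,22), with edges at x 243 and 317 and lower rim at y≈60. The keeper's hole is at (280,125), so they line up laterally. Next I compute the offset.

```bash
python3 - <<'E'
from h import *
s=np.load('st3.npy',allow_pickle=True).item();a=np.radians(s['eef_rot'][2])
def tl(P): d=P-s['eef_pos'];return (np.array([d[0]*np.cos(a)+d[1]*np.sin(a),d[0]*np.sin(a)-d[1]*np.cos(a)])*1000).round(1)
zk=s['eef_pos'][2]-.0101+.006
for nm,p,z in[('head L',(243,24),.104),('head R',(317,24),.104),('head low',(280,60),.104),('roll L',(205,48),.06),('roll R',(355,48),.06),('roll low',(280,110),.06),('hole L',(237,125),zk),('hole R',(323,125),zk),('hole back',(280,167),zk),('out L',(189,125),zk),('out R',(371,125),zk),('fin tip',(280,252),zk+.044)]:
    P=plane('wrist',*p,z,s);print(nm,P.round(4),tl(P))
print('spindle from fixed cams',tl(np.array([.588,.211,0])))
E
```

```text
head L [0.5679 0.2153 0.104 ] [128.2 -20.9]
head R [0.6104 0.2063 0.104 ] [128.2  22.6]
head low [0.5844 0.1884 0.104 ] [105.3   0.9]
roll L [0.5348 0.2172 0.06  ] [123.2 -53.6]
roll R [0.6416 0.1946 0.06  ] [123.3  55.5]
roll low [0.5782 0.159  0.06  ] [75.3  0.9]
hole L [0.5577 0.1566 0.1501] [ 68.7 -18.6]
hole R [0.5957 0.1485 0.1501] [68.7 20.2]
hole back [0.5726 0.1335 0.1501] [49.1  0.8]
out L [0.5358 0.1621 0.1501] [ 69.4 -41.1]
out R [0.6179 0.1446 0.1501] [69.5 42.8]
fin tip [0.5679 0.1117 0.1941] [26.9  0.8]
spindle from fixed cams [128.2  -0.3]
```

Spindle (128, 0.9) and hole (69, 0.8) in the tool frame agree with the fixed cameras. I back off 30 mm, lower 71 mm so the underside is at about 0.073, then slide 90 mm forward.

{"name": "jog_arm", "arguments": {
  "rows": [
    [[-20,0,0],0],
    [[-30,0,0],0],
    [[-30,0,20],0],
    [[-30,0,50],0],
    [[-30,0,71],0]
  ]
}}

```text
time: 5.23
eef_pos: [0.555, 0.0562, 0.0818]
eef_rot: [-180.0, 0.0, 77.9]
ft_force: [0.1, 0.4, -3.0]
gripper_width: 0.0131
finger_force: 68.4
```

{"name": "jog_arm", "arguments": {
  "rows": [
    [[0,0,0],0],
    [[0,0,0],0],
    [[0,0,0],0]
  ]
}}

```text
time: 5.48
eef_pos: [0.5562, 0.0568, 0.0848]
eef_rot: [179.9, -0.0, 78.0]
ft_force: [0.9, -0.3, -1.3]
gripper_width: 0.0134
finger_force: 68.2
```

{"name": "jog_arm", "arguments": {
  "rows": [
    [[8,0,0],0],
    [[18,0,0],0],
    [[28,0,0],0],
    [[38,0,0],0],
    [[48,0,0],0]
  ]
}}

```text
time: 5.9
eef_pos: [0.5658, 0.1055, 0.0836]
eef_rot: [180.0, -0.0, 78.0]
ft_force: [-0.3, -0.8, -2.6]
gripper_width: 0.0136
finger_force: 68.3
```

{"name": "jog_arm", "arguments": {
  "rows": [
    [[10,0,0],0],
    [[20,0,0],0],
    [[30,0,0],0],
    [[37,0,0],0],
    [[41,0,0],0]
  ]
}}

```text
time: 6.32
eef_pos: [0.5741, 0.1452, 0.0832]
eef_rot: [-180.0, -0.0, 78.0]
ft_force: [0.3, 0.5, -1.2]
gripper_width: 0.0132
finger_force: 68.3
```

{"name": "jog_arm", "arguments": {
  "rows": [
    [[0,0,0],0],
    [[0,0,0],0],
    [[0,0,0],0]
  ]
}}

```text
time: 6.57
eef_pos: [0.574, 0.1438, 0.0832]
eef_rot: [-180.0, 0.0, 78.0]
ft_force: [-0.2, 0.1, -1.9]
gripper_width: 0.0131
finger_force: 68.3
```

```bash
python3 - <<'E'
from h import *
s=env.get_state();print(s['eef_pos'],s['ft_force'],s['time'])
a=save('wrist','w4');b=save('side','s4');c=save('scene','c4')
f=lambda im,x,y,w,h:cv2.resize(im[y:y+h,x:x+w,::-1],(400,300),interpolation=cv2.INTER_CUBIC)
cv2.imwrite('pics/m4.png',np.vstack([np.hstack([f(a,140,0,280,210),f(b,120,250,160,120)]),np.hstack([f(c,330,100,120,90),f(c,0,0,560,420)])]))
E
```

```text
[0.57395623 0.14376054 0.0832229 ] [-0.24741735  0.05893591 -1.89947279] 6.5667
```

View pics/m4.png

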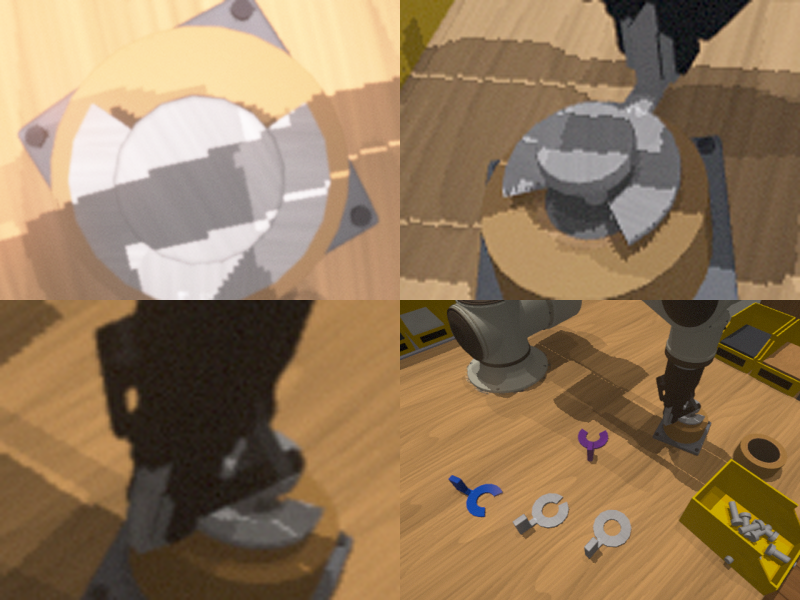

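The views show the keeper around the neck under the head (head disc centred within the ring) and the bystanders undisturbed. I lower it onto the roll.

{"name": "jog_arm", "arguments": {
  "rows": [
    [[0,0,3],0],
    [[0,0,6],0],
    [[0,0,9],0],
    [[0,0,11],0],
    [[0,0,11],0]
  ]
}}

```text
time: 7.13
eef_pos: [0.5737, 0.144, 0.0715]
eef_rot: [-179.9, 0.0, 78.0]
ft_force: [0.0, -0.1, -1.8]
gripper_width: 0.0133
finger_force: 68.3
```

{"name": "jog_arm", "arguments": {
  "rows": [
    [[0,0,1],0],
    [[0,0,1],0],
    [[0,0,1],0]
  ]
}}

```text
time: 7.38
eef_pos: [0.574, 0.1441, 0.0713]
eef_rot: [-180.0, -0.0, 78.0]
ft_force: [-0.4, 0.1, -1.7]
gripper_width: 0.013
finger_force: 68.3
```

{"name": "jog_arm", "arguments": {
  "rows": [
    [[0,0,1],0],
    [[0,0,1.5],0],
    [[0,0,1.5],0]
  ]
}}

```text
time: 7.63
eef_pos: [0.5741, 0.1441, 0.0701]
eef_rot: [180.0, -0.0, 78.0]
ft_force: [-1.8, -1.0, 2.3]
gripper_width: 0.0132
finger_force: 69.1
```

There is light contact (Fz rose by 4 N), so I release and retreat straight up.

{"name": "jog_arm", "arguments": {
  "rows": [
    [[0,0,0],0],
    [[0,0,0],0],
    [[0,0,0],0],
    [[0,0,0],0],
    [[0,0,0],0]
  ],
  "gripper": 0.0
}}

```text
time: 8.05
eef_pos: [0.574, 0.1441, 0.0697]
eef_rot: [-180.0, -0.0, 78.0]
ft_force: [0.2, 0.5, -0.1]
gripper_width: 0.0426
finger_force: 0.0
```

{"name": "jog_arm", "arguments": {
  "rows": [
    [[0,0,-10],0],
    [[0,0,-30],0],
    [[0,0,-60],0],
    [[0,0,-90],0],
    [[0,0,-120],0]
  ]
}}

```text
time: 8.47
eef_pos: [0.5738, 0.1441, 0.192]
eef_rot: [180.0, -0.0, 78.0]
ft_force: [1.3, 0.1, -0.0]
gripper_width: 0.0427
finger_force: 0.0
```

{"name": "jog_arm", "arguments": {
  "rows": [
    [[-30,0,-20],0],
    [[-60,0,-20],0],
    [[-60,0,-20],0],
    [[-60,0,-20],0]
  ]
}}

```text
time: 8.8
eef_pos: [0.5615, 0.0844, 0.2109]
eef_rot: [179.9, -0.0, 77.9]
ft_force: [0.5, -0.0, -0.1]
gripper_width: 0.0424
finger_force: 0.0
```

```bash
python3 - <<'E'
from h import *
s=env.get_state();print(s['eef_pos'],s['ft_force'],s['time'],s['gripper_width']);np.save('st5.npy',s,allow_pickle=True)
a=save('wrist','w5');b=save('side','s5');c=save('scene','c5')
f=lambda im,x,y,w,h:cv2.resize(im[y:y+h,x:x+w,::-1],(400,300),interpolation=cv2.INTER_CUBIC)
cv2.imwrite('pics/m5.png',np.vstack([np.hstack([f(a,140,0,280,210),f(b,120,250,160,120)]),np.hstack([f(c,330,110,120,90),f(c,0,0,560,420)])]))
E
```

```text
[0.56146875 0.08439512 0.21090753] [ 0.52825223 -0.01193198 -0.10446856] 8.8 0.042444269261004676
```

View pics/m5.png

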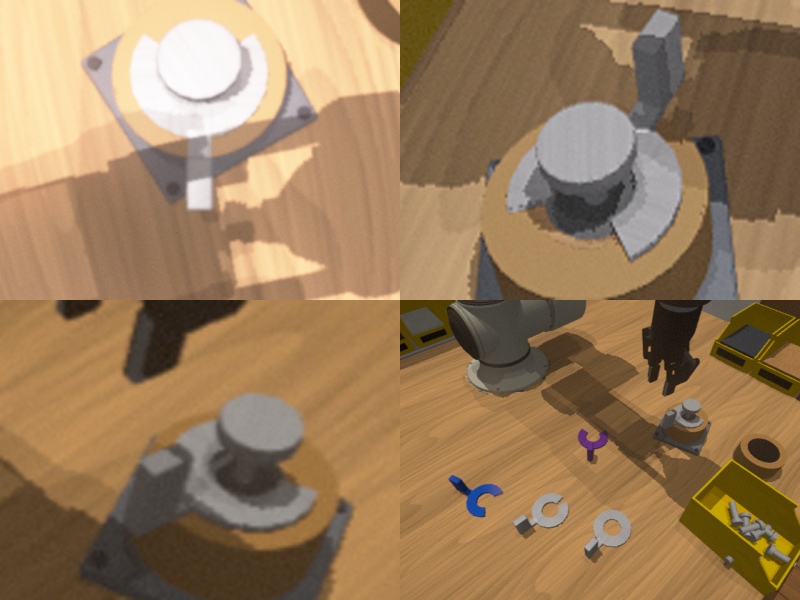

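The keeper lies flat on the roll with the neck standing in its hole and the tips past the neck. The bystanders have not moved and the gripper is clear, so I hand in.

```bash
python3 -c "
from plant import env
print(env.close_job())"
```

```text
the job is handed in; nothing more can be done
None
```

I slid the wide-gap keeper onto the spindle neck; it lies flat on the roll with the neck in its hole, the other two keepers are unmoved, and I handed the job in at about 9 s (no verdict was shown).

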